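# Unclamp the compaction cell and hold its plunger at the mark

### The arm

A 7-joint arm with a two-finger parallel gripper is mounted at the origin on the work surface. World frame = base frame: x ahead of the robot, y to its left, z up, the work surface at z = 0. Lengths are in m, angles in rad, forces in N, time in s.
With the tool pointing down it reaches from about 0.4 to 0.85 m from the base axis. Payload 10.4 kg.
Tool frame: the origin (TCP) lies on the front face of the gripper's body, between the roots of the fingers; the fingertips stand 73 mm ahead of it and the grasp point (between the pads) lies 54 mm ahead of it; z points along the fingers, y is the line along which they close (so a half turn about z gives the same grasp; the last joint's range is limited). The gripper opens to 85 mm and grips with 20 to 120 N. Pads are 22 mm wide; open, the fingers measure 114 mm over their backs; the gripper's body (76 mm by 85 mm) begins 54 mm behind the grasp point. The pads swing forward as they close: fully open they stand 13 mm farther back than shut.
Start: joints at [1.276, 0.332, -0.065, 1.46, 0.022, 1.35, -0.088], TCP at [0.168, -0.602, 0.304] pointing down, gripper open.
Joint ranges: [-2.6, 2.6], [-0.5, 2.12], [-1.47, 1.34], [0.16, 2.42], [-1.27, 4.41], [0.06, 2.06], [-2.6, 2.6]. Speed limits (rad/s): [2.22, 2.22, 2.79, 2.79, 3.14, 3.14, 3.14].

### API

Orientations are given as a unit quaternion [x, y, z, w].
In Python, from workcell import manip gives the robot as it stands.
- The arm moves only by the shell command python3 -m jog 'ROWS' [FORCE]. ROWS is JSON, a list of rows, each an object with "grip": the gripper command: -1 is fully open, 1 is shut, values between are in proportion; "slide": the shift along the tool's x, y, z in cm, a list of three; "yaw": the turn about the tool's z in rad. A call has 1 to 8 rows; each row shifts and turns the commanded pose from where the row before left it, along the tool's axes as they then stand; what a row does not reach is not made up. A row lasts 1/10 s, in which the tool goes at most 50 mm and 8.59 degrees, less where a joint would pass 70% of its speed; a pose out of reach is approached as far as the arm can. A call with a gripper value outside its range is refused whole. The fingers move at their own pace and stop on an object; FORCE is the grip in N (left out, the last holds). Time passes only in rows, so rows that do not move let the fingers close. It gives the time, the measured TCP pose, the force, the opening and the grip force at its end, in the units of the state.
- manip.get_obs(): the state, without advancing time (a new reading comes with each control period).
- manip.camera(name): name is "scene" or "top"; returns the picture (420x560x3 uint8, blue, green, red); there is no depth.
- manip.calibration(name): a dict with "vfov" (degrees; the focal length in pixels is half the picture's height over the tangent of half this angle, whatever the lens; pixels are square), "cx", "cy" (the principal point, pixels), "camera_from_world" (4x4, takes a point from world to camera coordinates). Camera axes: x right, y down, z forward; pixel columns grow to the right and rows downward; lengths in m; the calibration is good to about 2 mm. A picture is of the moment at which its call begins. calibration takes no time and is no camera call.
- manip.hand_in(): hands the job in; it is judged then, once.
Trained networks look in the newest picture that a camera, given by its name, has taken for a name from the list of things; names that differ only in an ending like _2 or _b are one class to them, and where a whole thing is asked for, a point or a joint stands for the part that bears it (a point fixed in the world has none). Each returns a list of dicts, best first, with "conf" (0 to 1); they miss things now and then, are a little off and sometimes report something else, mostly with a low value. They report only what shows in the picture. A call takes as long as a camera call. They do not tell look-alikes from the thing itself.
- manip.masks_of(thing, camera): "region" (420x560 bool, what is visible of it) and "centre" ([column, row] in pixels, amid what is visible of it).
The state is a dict: "clock": time; "joint_pos": joint angles; "joint_velocities": joint speeds; "tau": joint torques, N m; "position": TCP position; "ee_rot": TCP orientation; "ft_force": force on the tool from outside, world axes, zero at the start; "torque": the same for the moment, N m; "grip_width": opening from 0.0 (shut) to 1.0 (fully open); "grasp_force": force on a finger pad.
Only numpy, scipy, OpenCV 4.12 (cv2) and the standard library are available. Lean on these libraries where they do the work, as an engineer would, in place of code of your own. Each camera call takes 0.05 s, during which the arm holds its last target. There are 200 camera calls.

### The job

Flip the toggle clamp on the powder compaction cell fully open, its handle all the way back, so that its bar swings up clear of the plunger. Then take the plunger by its round head and draw it straight up about 40 mm, until the groove turned round its shaft is level with the rim of the cell, keeping it in line with its snug bore and never pulling it right out. Finish while holding it still there for the reading, and leave the other things on the bench where they are.

Things in the scene. Friction and masses are not known exactly. Their poses are not given: they have to be found in the camera images.
- cell_stand: Fixed stand, placed and turned differently each time: base plate 130 x 205 x 12 mm with an upright steel cell (sleeve 64 mm across, on an 80 mm flange) and a toggle clamp on a riser block. Origin under the cell's axis at table height, z up; its +y points from cell to clamp. Block and clamp cheeks: 50 mm along x, y 63 to 121 mm, up to 170 mm above the table
- cell_rim (a point): Point on the cell's axis in the plane of its rim, 90 mm above the table; axes as the stand's. The bore below it is 27 mm wide and 72 mm deep
- clamp_handle (a joint): Lever of the over-centre toggle clamp, rad: 0 = clamped (upright), 1.33 = open at its stop (laid back to the stand's +y). Hinge along the stand's x at y = 101 mm, 161 mm above the table. A push of 1 to 3 N on the grip to +y frees it; past about 0.8 rad it snaps on to the open stop by itself and stays
- clamp_grip (a point): Middle of the handle's black grip (24 mm along the hinge, 18 mm thick, 70 mm long), 76 mm from the hinge, z along the handle; when clamped it is at the stand's (0, 101 mm), 237 mm above the table, its upper end at 272 mm
- clamp_bar (a joint): The clamp's steel bar, rad, moved by the handle: 0 = lying over the plunger's head, about 1.65 = swung up, just past upright. Hinge at the stand's y = 78 mm, 148 mm high. When down it reaches to y = -12 mm, its top at 155 mm and its spindle's end at 170 mm; when open it stands up to 240 mm over y = 60 to 105 mm. Clamped, it locks: pulling the plunger up does not lift it
- plunger: Loose steel plunger, about 0.5 kg, upright in the bore: shaft 26 mm across (0.5 mm play all round), 92 mm long, under a knurled round head 36 mm across, 24 mm high. Origin at the centre of the shaft's lower end, z along the shaft. At the start it rests on the bore's floor, 18 mm above the table, with 20 mm of shaft showing; the head's top is at 134 mm, just under the clamp's foot
- plunger_head (a point): Middle of the plunger's head, on its axis, 104 mm above its lower end (122 mm above the table at the start): where to grip it
- plunger_groove (a point): Centre of the groove (5 mm wide, 2.5 mm deep) turned round the shaft, on the axis, 32 mm above the plunger's lower end. At the start it is hidden in the bore, 40 mm below the rim
- weight_large: Bystander: brass disc weight, 58 mm across, 26 mm high; origin at the centre of its underside
- weight_mid: Bystander: brass disc weight, 42 mm across, 18 mm high, lying on the large one
- weight_small: Bystander: brass disc weight, 30 mm across, 16 mm high, on the stand's base plate beside the cell
- sample_jar: Bystander: amber jar with black cap, 48 mm across, 75 mm high, on the table near the stand
- screwdriver: Bystander: screwdriver, 170 mm long, lying on the table near the stand
- spare_collar: Bystander: steel ring, 60 mm across, 14 mm high, lying on the table near the stand
- steel_beaker: Bystander: open steel beaker, 68 mm across, 70 mm high
There are look-alikes about, which are no part of the job. What is shaped like the plunger but pink or purple is not meant.

How it is judged:
By the outcome, as a careful person would: the job done as asked, in the order asked, and still so for the second after the job is handed in, while the arm keeps its last pose, push and grip.
It also fails if it takes over 42 s, if anything falls off the work surface, if the arm or the gripper's body presses on something with over 40 N, if the wrist force passes 120 N, or if a joint passes its speed limit or range.

## Working session

There is one attempt and no reset: what is moved stays moved. The work goes in short steps, Python scripts to look and compute and a shell command to move; the robot and the scene stay as the last step left them, time stands still between calls to the robot, and variables do not carry over. Pictures are saved under pics/ and viewed, at most 10 in all, crops included, and the job is handed in when it is done.

```bash
mkdir -p pics
cat > h.py <<'E'
import numpy as np,cv2
from workcell import manip
def proj(c,P):
    k=manip.calibration(c);f=210/np.tan(np.radians(k["vfov"]/2));M=np.array(k["camera_from_world"])
    p=M[:3,:3]@np.asarray(P,float)+M[:3,3];return np.array([k["cx"]+f*p[0]/p[2],k["cy"]+f*p[1]/p[2]])
def ray(c,uv):
    k=manip.calibration(c);f=210/np.tan(np.radians(k["vfov"]/2));M=np.array(k["camera_from_world"]);R=M[:3,:3]
    return -R.T@M[:3,3],R.T@np.array([(uv[0]-k["cx"])/f,(uv[1]-k["cy"])/f,1])
def atz(c,uv,z):
    o,d=ray(c,uv);return o+d*(z-o[2])/d[2]
E
python3 - <<'E'
from h import *
for c in("scene","top"):
    k=manip.calibration(c);print({a:k[a] for a in k})
    cv2.imwrite(f"pics/{c}0.png",manip.camera(c))
    for t in("plunger","plunger_head","clamp_grip","cell_stand","clamp_bar","weight_small","clamp_handle"):
        for r in manip.masks_of(t,c)[:3]:print(c,t,round(r["conf"],2),np.round(r["centre"],1),r["region"].sum())
print(manip.get_obs())
E
```

```text
{'vfov': 45.767807185171186, 'cx': 271.5285353786238, 'cy': 209.4467200299986, 'camera_from_world': array([[ 0.33594007,  0.94180108, -0.01244943, -0.20278681],
       [ 0.53865744, -0.20294808, -0.81771648, -0.18253905],
       [-0.77265286,  0.26799776, -0.57548655,  1.86310144],
       [ 0.        ,  0.        ,  0.        ,  1.        ]])}
scene plunger 0.7 [256.  271.2] 429
scene plunger 0.65 [263.5 221.8] 173
scene plunger 0.61 [217.2 241.4] 382
scene plunger_head 0.82 [258.1 274.1] 433
scene plunger_head 0.62 [267.1 219.9] 177
scene plunger_head 0.58 [219.7 237.6] 394
scene clamp_grip 0.52 [289.5 172.5] 281
scene cell_stand 0.79 [283.9 234.2] 3174
scene clamp_bar 0.69 [271.8 205.4] 152
scene clamp_bar 0.34 [264.4 225.2] 151
scene weight_small 0.6 [269.9 260.8] 87
scene clamp_handle 0.5 [292.  169.7] 219
{'vfov': 49.11795395310279, 'cx': 280.79794063273374, 'cy': 213.7910935429624, 'camera_from_world': array([[-0.02245678, -0.99973685,  0.00468268,  0.00524133],
       [-0.97635151,  0.02092362, -0.21517419,  0.60415789],
       [ 0.21501958, -0.00940406, -0.97656446,  1.210838
[... 423 characters left out ...]
'joint_pos': array([ 1.2764131 ,  0.33219555, -0.0647098 ,  1.46012358,  0.02161257,
        1.34993143, -0.08848849]), 'joint_velocities': array([ 0.00046469,  0.00013844, -0.00110439,  0.00067683, -0.00051506,
       -0.00109949,  0.0003501 ]), 'tau': array([ 2.76929524e-05, -6.25166202e+01,  4.82419599e-02, -3.91814661e+01,
        1.61614339e-02,  1.58778730e-03, -8.09410352e-06]), 'position': array([ 0.16779747, -0.60205105,  0.30392906]), 'ee_rot': array([9.90779087e-01, 1.35487271e-01, 5.27979501e-06, 1.79829941e-05]), 'ft_force': array([-0.7115873 , -0.35854697,  0.5801431 ]), 'torque': array([0.02115107, 0.03744423, 0.03457042]), 'grasp_force': 0.0, 'grip_width': 1.0000427589893346}
```

Run:
```python
import cv2
a=cv2.imread("pics/scene0.png")[120:345,150:450];cv2.imwrite("pics/s1.png",cv2.resize(a,(800,600),interpolation=3))
a=cv2.imread("pics/top0.png")[110:320,150:430];cv2.imwrite("pics/t1.png",cv2.resize(a,(800,600),interpolation=3))
```

```text
(no output)
```

View pics/s1.png

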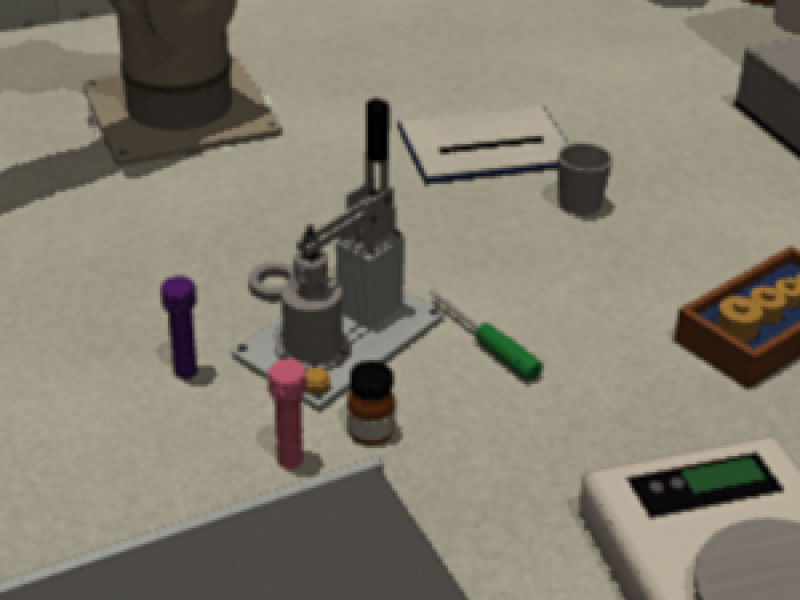

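View pics/t1.png

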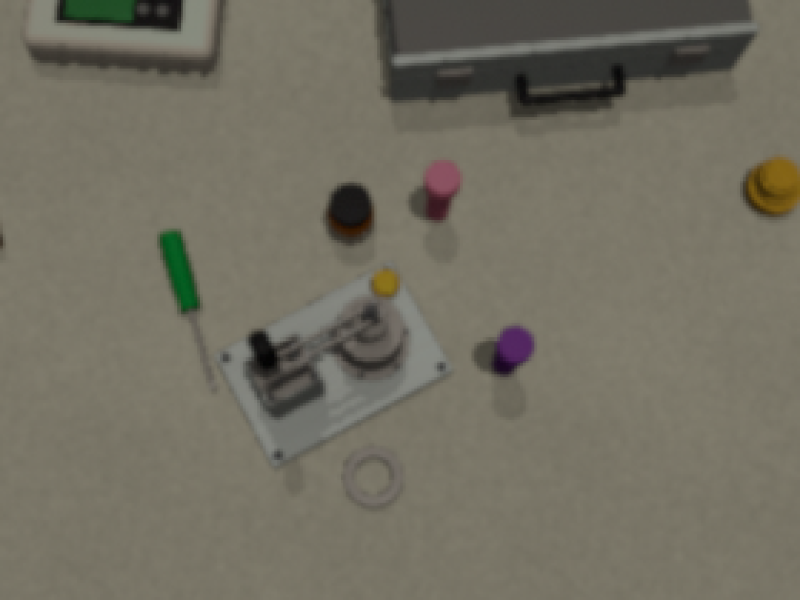

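The top view (crop scale 0.35) shows the stand's plate corners at crop (220,357), (387,265), (450,370) and (277,463), with the grip end at (260,338). The scene view shows the grip's top at crop (377,102). The pink and purple plungers stand apart from the cell and are decoys. Next I'll fit the stand pose.

```bash
cat > fit.py <<'E'
from h import *
from scipy.optimize import least_squares
T=lambda u,v:(150+u*.35,110+v*.35)
S=lambda u,v:(150+u*.375,120+v*.375)
def W(p,q):
    c,s=np.cos(p[2]),np.sin(p[2]);return np.array([p[0]+c*q[0]-s*q[1],p[1]+s*q[0]+c*q[1],q[2]])
if __name__=="__main__":
    ob=[("top",T(220,357),(.065,'+',.012)),("top",T(387,265),(.065,'-',.012)),("top",T(450,370),(-.065,'-',.012)),("top",T(277,463),(-.065,'+',.012)),
    ("scene",S(234,352),(-.065,'-',.012)),("scene",S(320,404),(.065,'-',.012)),("scene",S(442,314),(.065,'+',.012)),
    ("top",T(260,338),(0,.101,.268)),("scene",S(377,102),(0,.101,.271)),("scene",S(377,158),(0,.101,.203)),
    ("top",T(371,313),(0,0,.168)),("scene",S(310,232),(0,0,.166))]
    def f(p):
        r=[]
        for c,uv,q in ob:
            y=q[1]
            if y=='+':y=p[3]+.205
            if y=='-':y=p[3]
            r+=list(proj(c,W(p,(q[0],y,q[2])))-uv)
        return r
    s=least_squares(f,[.5,0,.5,-.07],loss="soft_l1");print(s.x);print(np.round(np.reshape(f(s.x),(-1,2)),1))
    p=s.x
    for n,q in dict(rim=(0,0,.09),grip=(0,.101,.237),griptop=(0,.101,.272),blockc=(0,.092,.17)).items():print(n,np.round(W(p,q),4))
E
python3 fit.py
```

```text
[ 0.57308812 -0.00278031  0.48903865 -0.05943829]
[[-3.2 -1.6]
 [ 0.6 -3.3]
 [ 0.8 -1.6]
 [-1.6  1. ]
 [-1.8 -1. ]
 [-0.3  0. ]
 [ 1.  -1.6]
 [ 0.1  0.7]
 [-0.4 -0.9]
 [-0.6 -0.1]
 [-0.6 -2.5]
 [-0.3 -0.9]]
rim [ 0.5731 -0.0028  0.09  ]
grip [0.5256 0.0864 0.237 ]
griptop [0.5256 0.0864 0.272 ]
blockc [0.5299 0.0784 0.17  ]
```

```bash
python3 -m jog '[{"grip":1,"slide":[0,0,0],"yaw":-0.149},{"grip":1,"slide":[0,0,0],"yaw":-0.149},{"grip":1,"slide":[0,0,0],"yaw":-0.149},{"grip":1,"slide":[0,0,0],"yaw":-0.149},{"grip":1,"slide":[0,0,0],"yaw":-0.149},{"grip":1,"slide":[0,0,0],"yaw":-0.149},{"grip":1,"slide":[0,0,0],"yaw":-0.149},{"grip":1,"slide":[0,0,0],"yaw":-0.149}]' 30
python3 -m jog '[{"grip":1,"slide":[0,0,0],"yaw":-0.149},{"grip":1,"slide":[0,0,0],"yaw":-0.149},{"grip":1,"slide":[0,0,0],"yaw":-0.149},{"grip":1,"slide":[0,0,0],"yaw":-0.149},{"grip":1,"slide":[0,0,0],"yaw":0}]'
cat > go.py <<'E'
# usage: go.py sx sy tcpz : slide (cm) in tool axes to reach stand point
import sys;from h import *;from scipy.spatial.transform import Rotation as R
from fit import W
import json
p=json.load(open("pose.json"));o=manip.get_obs()
q=list(map(float,sys.argv[1:4]));r=R.from_quat(o["ee_rot"])
M=r.as_matrix();yaw=np.arctan2(M[1,1],M[0,1])
print("slide cm",np.round(r.inv().apply(W(p,q)-o["position"])*100,2),"yaw cmd",round(yaw-p[2],4),"clock",o["clock"],"pos",np.round(o["position"],4),"q",np.round(o["joint_pos"],2),"F",np.round(o["ft_force"],1),"R",np.round(M[:,2],3))
E
echo '[0.5731,-0.0028,0.489]'>pose.json; python3 go.py 0 .055 .298
```

```text
clock: 1.6
position: [0.1678, -0.6021, 0.304]
ee_rot: [0.742, 0.671, -0.0, 0.0]
ft_force: [-0.4, -0.1, 0.4]
grip_width: 0.001
grasp_force: 0.0
clock: 2.1
position: [0.1677, -0.6021, 0.304]
ee_rot: [0.514, 0.858, 0.0, 0.0]
ft_force: [1.3, -0.7, -0.2]
grip_width: -0.002
grasp_force: 0.0
slide cm [39.21 64.03  0.6 ] yaw cmd 0.0024 clock 2.1 pos [ 0.1677 -0.6021  0.304 ] q [ 1.46  0.35 -0.31  1.45  0.11  1.36  1.64] F [ 1.3 -0.7 -0.2] R [ 0. -0. -1.]
```

```bash
python3 -m jog '[{"grip":1,"slide":[2.45,4,0],"yaw":0},{"grip":1,"slide":[2.45,4,0],"yaw":0},{"grip":1,"slide":[2.45,4,0],"yaw":0},{"grip":1,"slide":[2.45,4,0],"yaw":0},{"grip":1,"slide":[2.45,4,0],"yaw":0},{"grip":1,"slide":[2.45,4,0],"yaw":0},{"grip":1,"slide":[2.45,4,0],"yaw":0},{"grip":1,"slide":[2.45,4,0],"yaw":0}]'
python3 -m jog '[{"grip":1,"slide":[2.45,4,0],"yaw":0},{"grip":1,"slide":[2.45,4,0],"yaw":0},{"grip":1,"slide":[2.45,4,0],"yaw":0},{"grip":1,"slide":[2.45,4,0],"yaw":0},{"grip":1,"slide":[2.45,4,0],"yaw":0},{"grip":1,"slide":[2.45,4,0],"yaw":0},{"grip":1,"slide":[2,4,0],"yaw":0},{"grip":1,"slide":[0,0,0],"yaw":0}]'
python3 go.py 0 .055 .298
python3 - <<'E'
from h import *
im=manip.camera("scene");cv2.imwrite("pics/s2.png",cv2.resize(im[90:315,150:450],(800,600),interpolation=3))
E
```

```text
clock: 2.9
position: [0.3589, -0.277, 0.3042]
ee_rot: [0.517, 0.856, -0.0, 0.0]
ft_force: [1.4, -1.2, -0.4]
grip_width: -0.003
grasp_force: 0.0
clock: 3.7
position: [0.5285, 0.0063, 0.3039]
ee_rot: [0.514, 0.858, 0.002, -0.001]
ft_force: [0.1, 0.6, -0.9]
grip_width: 0.003
grasp_force: 0.0
slide cm [2.59 3.52 0.61] yaw cmd 0.0028 clock 3.7 pos [0.5285 0.0063 0.3039] q [ 0.72  0.23 -0.93  1.68  0.18  1.33  0.26] F [ 0.1  0.6 -0.9] R [ 0.001  0.004 -1.   ]
```

View pics/s2.png

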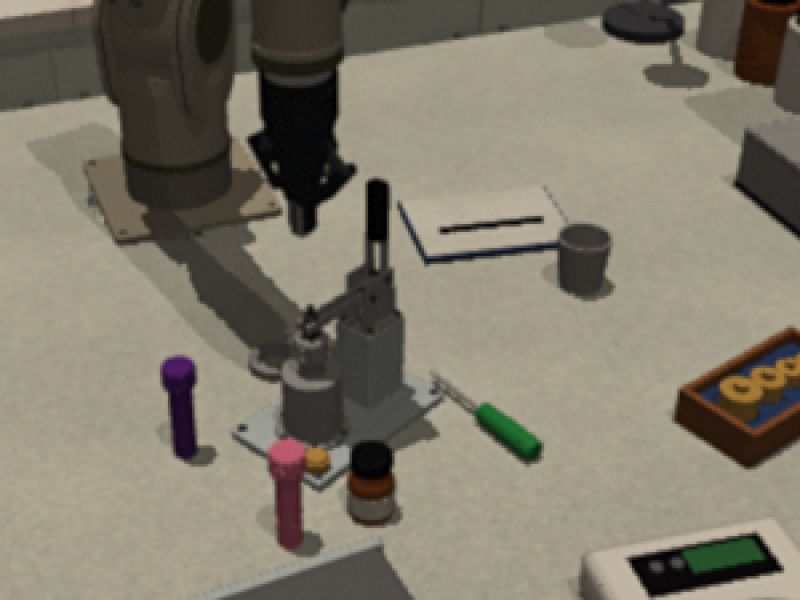

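The gripper is closed, with its fingertip at crop (302,230), on the robot side of the upright grip at (377,210). Next I'll line up and push.

```bash
python3 -m jog '[{"grip":1,"slide":[0.6,1.8,0.3],"yaw":0},{"grip":1,"slide":[1,1.8,0.3],"yaw":0.003},{"grip":1,"slide":[1,0,0],"yaw":0},{"grip":1,"slide":[0,0,0],"yaw":0}]'
python3 go.py 0 .055 .298
python3 -m jog '[{"grip":1,"slide":[1,0,0],"yaw":0},{"grip":1,"slide":[1,0,0],"yaw":0},{"grip":1,"slide":[1,0,0],"yaw":0},{"grip":1,"slide":[1,0,0],"yaw":0},{"grip":1,"slide":[1,0,0],"yaw":0}]'
python3 go.py 0 .17 .298
```

```text
clock: 4.15
position: [0.5457, 0.0408, 0.298]
ee_rot: [0.516, 0.856, -0.0, -0.0]
ft_force: [0.2, 0.1, 0.6]
grip_width: 0.001
grasp_force: 0.0
slide cm [ 0.37  0.37 -0.  ] yaw cmd -0.0037 clock 4.15 pos [0.5457 0.0408 0.298 ] q [ 0.63  0.29 -0.93  1.64  0.23  1.33  0.15] F [0.2 0.1 0.6] R [-0. -0. -1.]
clock: 4.65
position: [0.523, 0.0844, 0.2982]
ee_rot: [0.517, 0.856, -0.0, 0.001]
ft_force: [2.2, -2.3, -1.6]
grip_width: -0.001
grasp_force: 1.4
slide cm [6.95 0.3  0.01] yaw cmd -0.0038 clock 4.65 pos [0.523  0.0844 0.2982] q [ 0.6   0.24 -0.96  1.68  0.21  1.32  0.08] F [ 2.2 -2.3 -1.6] R [ 0.001 -0.001 -1.   ]
```

Contact of about 3 N, so it's pushing. Continue.

```bash
python3 -m jog '[{"grip":1,"slide":[1,0.1,0],"yaw":0},{"grip":1,"slide":[1,0.1,0],"yaw":0},{"grip":1,"slide":[1,0.1,0],"yaw":0},{"grip":1,"slide":[1,0,0],"yaw":0},{"grip":1,"slide":[1,0,0],"yaw":0},{"grip":1,"slide":[1,0,0],"yaw":0},{"grip":1,"slide":[1,0,0],"yaw":0},{"grip":1,"slide":[1,0,0],"yaw":0}]'
python3 go.py 0 .19 .298
python3 - <<'E'
from h import *
im=manip.camera("scene");cv2.imwrite("pics/s3.png",cv2.resize(im[90:315,150:450],(800,600),interpolation=3))
E
```

```text
clock: 5.45
position: [0.4881, 0.1573, 0.2979]
ee_rot: [0.516, 0.856, 0.0, 0.0]
ft_force: [-0.0, 0.0, 0.8]
grip_width: 0.002
grasp_force: 0.0
slide cm [ 0.88 -0.01 -0.01] yaw cmd -0.0029 clock 5.45 pos [0.4881 0.1573 0.2979] q [ 0.51  0.21 -1.01  1.72  0.18  1.31 -0.05] F [-0.   0.   0.8] R [ 0. -0. -1.]
```

View pics/s3.png

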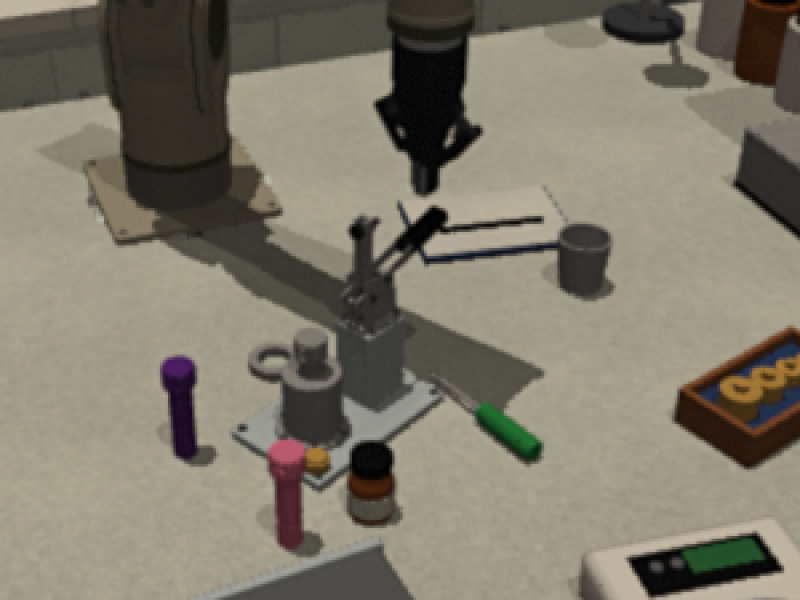

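The bar stands upright at crop (365,250), the handle lies back with its end near (440,215), and the plunger head is free at (310,345). I'll check the open angle and measure the head.

Run:
```python
from h import *; from fit import W; import json
p=json.load(open("pose.json"))
for th in (1,1.15,1.33): print(th,proj("scene",W(p,(0,.101+.111*np.sin(th),.161+.111*np.cos(th)))))
print("seen end approx",(150+440*.375,90+213*.375))
for c in("scene","top"):
    if c=="top":cv2.imwrite("pics/t4.png",cv2.resize(manip.camera(c)[165:285,200:360],(800,600),interpolation=3))
    pr=proj(c,W(p,(0,0,.122)));print(c,"pred head mid",pr,"top",proj(c,W(p,(0,0,.134))),"cap",proj(c,W(p,(0,0,.09))))
    for t in("plunger","plunger_head","cell_stand"):
        for r in manip.masks_of(t,c)[:4]:
            ys,xs=np.where(r["region"]);print(c,t,round(r["conf"],2),np.round(r["centre"],1),xs.min(),xs.max(),ys.min(),ys.max())
```

```text
1 [312.24617224 160.72242497]
1.15 [313.79795004 164.16272843]
1.33 [314.95714023 169.0009562 ]
seen end approx (315.0, 169.875)
scene pred head mid [266.21324766 219.39203223] top [266.13053636 215.80645856] cap [266.42972779 228.77654765]
scene plunger 0.92 [255. 274.] 251 264 255 295
scene plunger 0.67 [216.2 240.9] 209 224 222 262
scene plunger 0.62 [265.2 224.1] 260 271 214 231
scene plunger 0.57 [270.5 262. ] 265 273 258 267
scene plunger_head 0.88 [219.8 239.5] 211 223 224 261
scene plunger_head 0.78 [260.5 273.3] 250 264 255 295
scene plunger_head 0.6 [267.3 221.1] 260 272 213 231
scene cell_stand 0.92 [285.1 231.3] 237 317 167 273
top pred head mid [279.18733895 220.71334758] top [279.19311401 219.79459255] cap [279.1724698  223.07888489]
top plunger 0.77 [327.5 232.3] 323 336 223 240
top plunger 0.73 [257.4 230. ] 256 260 228 234
top plunger 0.57 [276.9 219.2] 273 285 215 228
top plunger 0.56 [302.1 174.8] 298 310 167 186
top plunger_head 0.71 [326.6 231.8] 322 336 223 241
top plunger_head 0.69 [280.7 221. ] 273 285 215 228
top plunger_head 0.55 [299.7 173.9] 298 310 166 186
top cell_stand 0.68 [265.3 237.1] 230 306 207 268
```

View pics/t4.png

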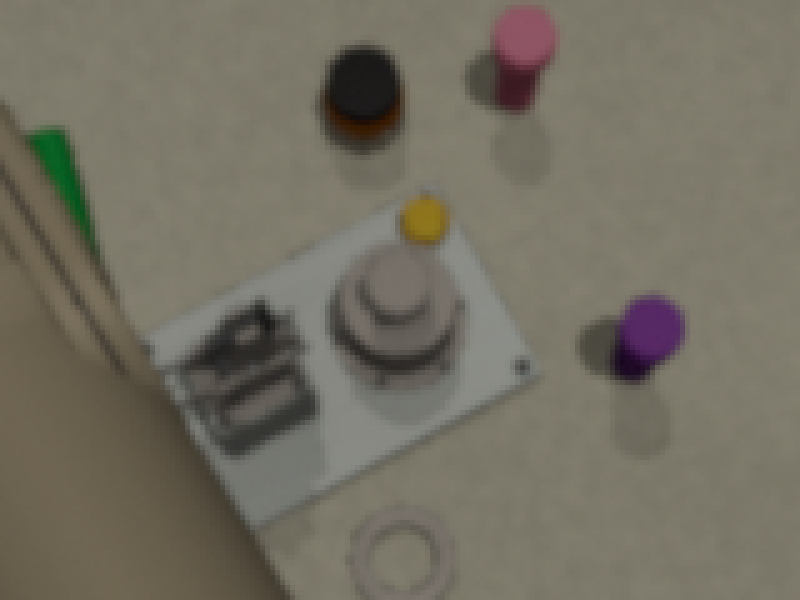

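```bash
python3 -m jog '[{"grip":1,"slide":[0,0,-3],"yaw":0},{"grip":1,"slide":[0,0,-3],"yaw":0},{"grip":1,"slide":[-2,0,-1],"yaw":0},{"grip":1,"slide":[-3,0,0],"yaw":0},{"grip":1,"slide":[-3,0,0],"yaw":0},{"grip":1,"slide":[-3,0,0],"yaw":0},{"grip":1,"slide":[-3,0,0],"yaw":0},{"grip":1,"slide":[-3,0,0],"yaw":0}]'
python3 -m jog '[{"grip":-0.2,"slide":[-1,0,0],"yaw":0},{"grip":-0.2,"slide":[0,0,0],"yaw":0},{"grip":-0.2,"slide":[0,0,0],"yaw":0},{"grip":-0.2,"slide":[0,0,0],"yaw":0}]' 30
python3 go.py 0 0 .173
```

```text
clock: 6.65
position: [0.5684, 0.0045, 0.3678]
ee_rot: [0.517, 0.856, -0.0, 0.0]
ft_force: [0.8, 0.2, 0.6]
grip_width: 0.002
grasp_force: 0.0
clock: 7.05
position: [0.5721, -0.001, 0.3682]
ee_rot: [0.515, 0.857, 0.0, 0.0]
ft_force: [-0.5, 0.6, -0.5]
grip_width: 0.6
grasp_force: 0.0
slide cm [-2.000e-01 -1.000e-02  1.952e+01] yaw cmd -0.0008 clock 7.05 pos [ 0.5721 -0.001   0.3682] q [ 0.66  0.31 -0.91  1.47  0.24  1.49  0.24] F [-0.5  0.6 -0.5] R [ 0.  0. -1.]
```

```bash
python3 -m jog '[{"grip":-0.6,"slide":[-0.2,0,2],"yaw":0},{"grip":-0.6,"slide":[0,0,3],"yaw":0},{"grip":-0.6,"slide":[0,0,3],"yaw":0},{"grip":-0.6,"slide":[0,0,3],"yaw":0},{"grip":-0.6,"slide":[0,0,1.5],"yaw":0},{"grip":-0.6,"slide":[0,0,0.5],"yaw":0},{"grip":-0.6,"slide":[0,0,0],"yaw":0}]'
python3 go.py 0 0 .173
python3 - <<'E'
from h import *
a=manip.camera("scene")[140:260,190:350];cv2.imwrite("pics/s5.png",cv2.resize(a,(800,600),interpolation=3))
E
```

```text
clock: 7.75
position: [0.5736, -0.004, 0.2384]
ee_rot: [0.516, 0.857, 0.0, 0.0]
ft_force: [0.4, -0.9, -0.3]
grip_width: 0.797
grasp_force: 0.0
slide cm [0.13 0.01 6.54] yaw cmd -0.0024 clock 7.75 pos [ 0.5736 -0.004   0.2384] q [ 0.64  0.39 -0.87  1.65  0.32  1.25  0.18] F [ 0.4 -0.9 -0.3] R [ 0.  0. -1.]
```

View pics/s5.png

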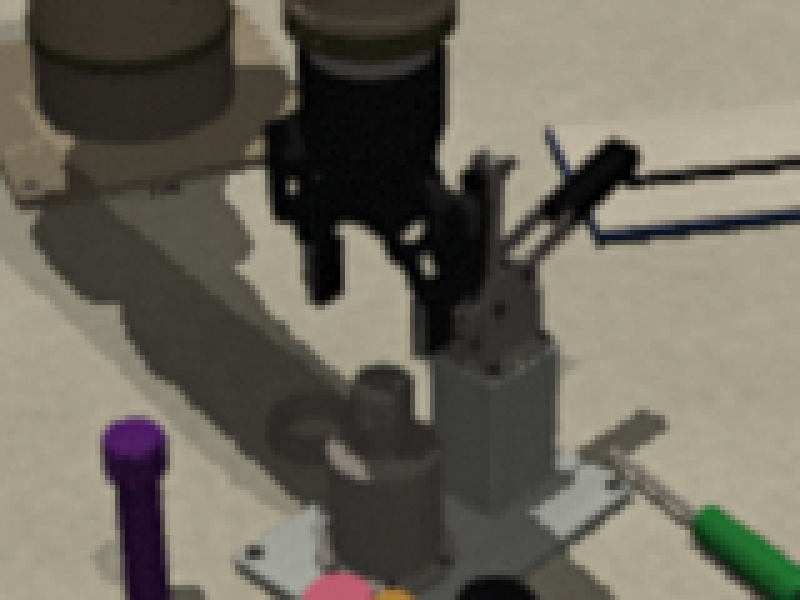

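The fingers straddle the head's axis in the picture, with tips at (325,300) and (430,350) and the head at (385,385). I'll descend, then close gently while watching the force.

```bash
python3 -m jog '[{"grip":-0.6,"slide":[0.1,0,1.5],"yaw":0},{"grip":-0.6,"slide":[0,0,2],"yaw":0},{"grip":-0.6,"slide":[0,0,2],"yaw":0},{"grip":-0.6,"slide":[0,0,1],"yaw":0},{"grip":-0.6,"slide":[0,0,0],"yaw":0}]'
python3 go.py 0 0 .173
python3 - <<'E'
from h import *
for c,a in(("scene",(170,240,220,320)),("top",(165,285,200,360))):
    i=manip.camera(c)[a[0]:a[1],a[2]:a[3]];cv2.imwrite(f"pics/{c}6.png",cv2.resize(i,None,fx=4,fy=4,interpolation=2))
a=cv2.imread("pics/scene6.png");b=cv2.imread("pics/top6.png")
h=max(a.shape[0],b.shape[0]);o=np.zeros((h+a.shape[0],640,3),np.uint8)
o=np.zeros((600,800,3),np.uint8);o[:280,:400]=a;o[120:600,410:800]=b[:, :390];cv2.imwrite("pics/c6.png",o)
E
```

```text
clock: 8.3
position: [0.5726, -0.0036, 0.1718]
ee_rot: [0.516, 0.857, -0.0, -0.001]
ft_force: [1.0, 0.2, -0.3]
grip_width: 0.801
grasp_force: 0.0
slide cm [ 0.04  0.08 -0.12] yaw cmd -0.0029 clock 8.3 pos [ 0.5726 -0.0036  0.1718] q [ 0.61  0.46 -0.84  1.72  0.38  1.13  0.14] F [ 1.   0.2 -0.3] R [-0.002  0.    -1.   ]
```

View pics/c6.png

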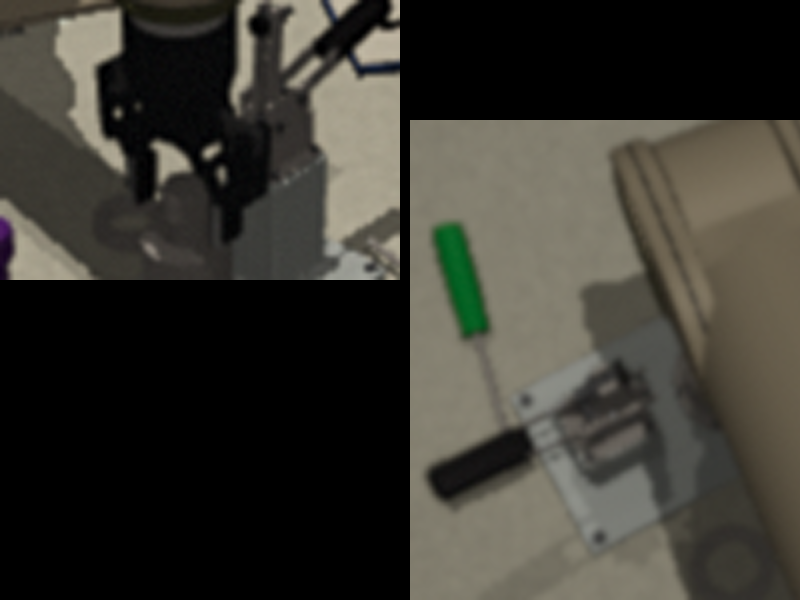

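The fingers are at head height, left inner edge ~153, right ~218, head 165–213: the head seems a few mm towards the right (+tool y) finger. I'll shift slightly and close in stages on force.

```bash
python3 -m jog '[{"grip":-0.3,"slide":[0,0.2,0],"yaw":0},{"grip":0,"slide":[0,0,0],"yaw":0},{"grip":0,"slide":[0,0,0],"yaw":0},{"grip":0,"slide":[0,0,0],"yaw":0}]' 20
python3 go.py 0 0 .173
python3 -m jog '[{"grip":0.08,"slide":[0,0,0],"yaw":0},{"grip":0.08,"slide":[0,0,0],"yaw":0}]' 
python3 go.py 0 0 .173
```

```text
clock: 8.8
position: [0.5749, -0.0027, 0.1732]
ee_rot: [0.516, 0.856, 0.0, 0.0]
ft_force: [-0.5, 0.7, -0.5]
grip_width: 0.5
grasp_force: 0.2
slide cm [ 0.07 -0.16  0.02] yaw cmd -0.0031 clock 8.8 pos [ 0.5749 -0.0027  0.1732] q [ 0.6   0.47 -0.84  1.71  0.38  1.13  0.14] F [-0.5  0.7 -0.5] R [ 0. -0. -1.]
clock: 9.0
position: [0.5743, -0.0031, 0.1729]
ee_rot: [0.516, 0.856, -0.001, -0.0]
ft_force: [-5.8, -1.7, 4.0]
grip_width: 0.459
grasp_force: 2.8
slide cm [ 0.09 -0.09 -0.01] yaw cmd -0.0034 clock 9.0 pos [ 0.5743 -0.0031  0.1729] q [ 0.6   0.47 -0.84  1.71  0.38  1.13  0.14] F [-5.8 -1.7  4. ] R [-0.001 -0.001 -1.   ]
```

```bash
python3 -m jog '[{"grip":0.08,"slide":[0.1,-0.2,0],"yaw":-0.003},{"grip":0.08,"slide":[0,0,0],"yaw":0}]' 
python3 go.py 0 0 .173
python3 -m jog '[{"grip":0.14,"slide":[0,0,0],"yaw":0},{"grip":0.14,"slide":[0,0,0],"yaw":0}]' 
python3 go.py 0 0 .173
```

```text
clock: 9.2
position: [0.5726, -0.0025, 0.1729]
ee_rot: [0.515, 0.857, 0.0, 0.0]
ft_force: [0.7, 0.2, 0.7]
grip_width: 0.464
grasp_force: 0.0
slide cm [-0.05  0.03 -0.01] yaw cmd 0.0003 clock 9.2 pos [ 0.5726 -0.0025  0.1729] q [ 0.61  0.46 -0.84  1.72  0.38  1.13  0.14] F [0.7 0.2 0.7] R [ 0.001  0.    -1.   ]
clock: 9.4
position: [0.5724, -0.0027, 0.1729]
ee_rot: [0.515, 0.857, -0.0, -0.0]
ft_force: [-2.2, -0.1, 3.1]
grip_width: 0.435
grasp_force: 1.4
slide cm [-0.04  0.05 -0.01] yaw cmd 0.0 clock 9.4 pos [ 0.5724 -0.0027  0.1729] q [ 0.61  0.46 -0.84  1.72  0.38  1.13  0.14] F [-2.2 -0.1  3.1] R [-0. -0. -1.]
```

```bash
python3 -m jog '[{"grip":0.14,"slide":[0,-0.06,0],"yaw":0},{"grip":0.3,"slide":[0,0,0],"yaw":0},{"grip":0.3,"slide":[0,0,0],"yaw":0},{"grip":0.4,"slide":[0,0,0],"yaw":0},{"grip":0.4,"slide":[0,0,0],"yaw":0}]' 40
python3 go.py 0 0 .173
python3 -m jog '[{"grip":0.4,"slide":[0,0,0],"yaw":0},{"grip":0.4,"slide":[0,0,0],"yaw":0}]'
```

```text
clock: 9.9
position: [0.5721, -0.0029, 0.1731]
ee_rot: [0.515, 0.857, -0.0, 0.0]
ft_force: [-3.0, -0.4, 5.8]
grip_width: 0.41
grasp_force: 39.7
slide cm [-0.04  0.1   0.01] yaw cmd -0.0 clock 9.9 pos [ 0.5721 -0.0029  0.1731] q [ 0.61  0.46 -0.84  1.72  0.38  1.13  0.14] F [-3.  -0.4  5.8] R [ 0. -0. -1.]
clock: 10.1
position: [0.5721, -0.0029, 0.1731]
ee_rot: [0.515, 0.857, -0.0, 0.0]
ft_force: [-3.4, -1.4, 5.3]
grip_width: 0.41
grasp_force: 39.7
```

```bash
python3 -m jog '[{"grip":0.4,"slide":[0,-0.03,-0.2],"yaw":0},{"grip":0.4,"slide":[0,0,-0.3],"yaw":0},{"grip":0.4,"slide":[0,0,-0.3],"yaw":0},{"grip":0.4,"slide":[0,0,-0.2],"yaw":0},{"grip":0.4,"slide":[0,0,0],"yaw":0}]' 50; python3 go.py 0 0 .213
```

```text
clock: 10.6
position: [0.5719, -0.0031, 0.1832]
ee_rot: [0.515, 0.857, 0.0, 0.0]
ft_force: [0.0, 0.5, -4.2]
grip_width: 0.405
grasp_force: 50.2
slide cm [-0.03  0.12 -2.98] yaw cmd -0.0001 clock 10.6 pos [ 0.5719 -0.0031  0.1832] q [ 0.61  0.45 -0.85  1.71  0.37  1.15  0.15] F [ 0.   0.5 -4.2] R [ 0. -0. -1.]
```

```bash
python3 -m jog '[{"grip":0.4,"slide":[0,0,-0.4],"yaw":0},{"grip":0.4,"slide":[0,0,-0.5],"yaw":0},{"grip":0.4,"slide":[0,0,-0.5],"yaw":0},{"grip":0.4,"slide":[0,0,-0.5],"yaw":0},{"grip":0.4,"slide":[0,0,-0.4],"yaw":0},{"grip":0.4,"slide":[0,0,-0.4],"yaw":0},{"grip":0.4,"slide":[0,0,-0.2],"yaw":0},{"grip":0.4,"slide":[0,0,0],"yaw":0}]'; python3 go.py 0 0 .213
python3 - <<'E'
from h import *
i=manip.camera("scene")[160:250,220:340];cv2.imwrite("pics/s8.png",cv2.resize(i,(800,600),interpolation=3))
E
```

```text
clock: 11.4
position: [0.5719, -0.0031, 0.2122]
ee_rot: [0.515, 0.857, 0.0, 0.0]
ft_force: [0.0, -0.4, -4.0]
grip_width: 0.407
grasp_force: 50.3
slide cm [-0.03  0.12 -0.08] yaw cmd -0.0001 clock 11.4 pos [ 0.5719 -0.0031  0.2122] q [ 0.63  0.42 -0.87  1.68  0.34  1.2   0.17] F [ 0.  -0.4 -4. ] R [ 0. -0. -1.]
```

View pics/s8.png

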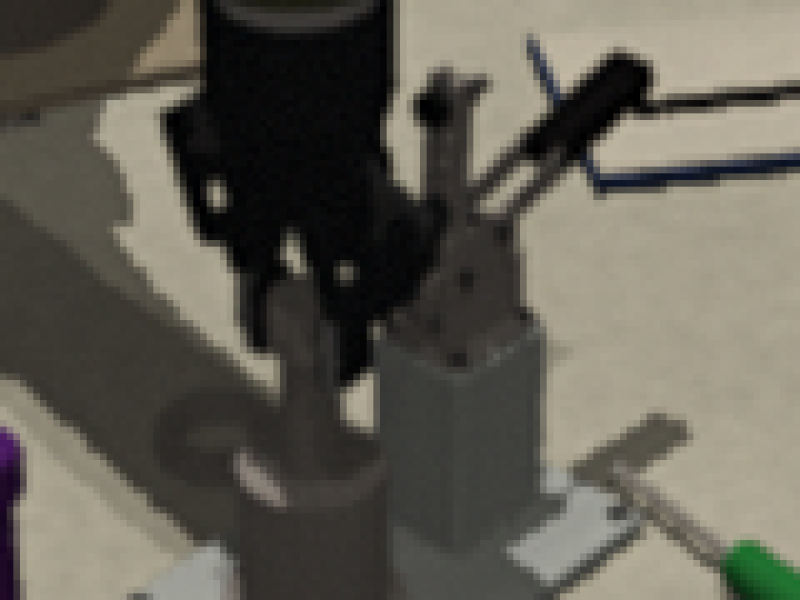

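The plunger is lifted and held vertical: head near (295,290), shaft entering the cell at about (310,465). The bar is still up and the handle back. I'll add the last 0.9 mm, settle and hand in.

```bash
python3 -m jog '[{"grip":0.4,"slide":[0,0,-0.09],"yaw":0},{"grip":0.4,"slide":[0,0,0],"yaw":0},{"grip":0.4,"slide":[0,0,0],"yaw":0},{"grip":0.4,"slide":[0,0,0],"yaw":0},{"grip":0.4,"slide":[0,0,0],"yaw":0}]'; python3 -c "
from workcell import manip
o=manip.get_obs();print(o['position'],o['ft_force'],abs(o['joint_velocities']).max());print(manip.hand_in())"
```

```text
clock: 11.95
position: [0.5718, -0.0031, 0.2128]
ee_rot: [0.515, 0.857, -0.0, 0.0]
ft_force: [0.7, -0.1, -4.8]
grip_width: 0.406
grasp_force: 50.3
[ 0.57176814 -0.00311373  0.21276739] [ 0.71517009 -0.13044762 -4.80296873] 0.0010116638224851844
the job is handed in; nothing more can be done
None
```

The toggle clamp is fully open and the plunger is held still about 40 mm up (39.7 mm of tool travel), which should put its groove level with the rim; I judged this by the lift, as the groove itself could not be made out clearly in the picture, and I handed the job in at 12 s.

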